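# Raise the hexagon rack with the guarded lever and hold it

## Robot

A 6-joint arm with a two-finger parallel gripper is mounted at the origin on the work surface. World frame = base frame: x ahead of the robot, y to its left, z up, the work surface at z = 0. Lengths are in m, angles in rad, forces in N, time in s.
With the tool pointing down it reaches from about 0.375 to 0.975 m from the base axis. Payload 3.8 kg.
Tool frame: the origin (TCP) lies midway between the tips of the shut fingers; the grasp point (between the pads) lies 19 mm behind it; z points along the fingers, y is the direction in which the jaws open and shut (so a half turn about z gives the same grasp; the last joint's range is limited). The gripper opens to 85 mm and grips with 20 to 120 N. Pads are 22 mm wide; open, the fingers measure 114 mm over their backs; the gripper's body (76 mm by 85 mm) begins 54 mm behind the grasp point. The pads swing forward as they close: fully open they stand 13 mm farther back than shut.
Start: joints at [-0.037, 0.264, 1.604, -0, 1.274, -0.037], TCP at [0.675, -0, 0.231] pointing down, gripper open.
Joint ranges: [-2.63, 2.63], [-0.94, 2.18], [0.31, 2.57], [-1.31, 4.45], [0, 2.66], [-2.55, 2.55]. Speed limits (rad/s): [2.57, 2.57, 3.14, 3.14, 3.14, 3.14].

## Interface

Orientations are given as a rotation vector (axis times angle).
In Python, from workcell import bot gives the robot as it stands.
- The arm moves only by the tool arm_command, never from a script. Its argument "targets" is text: rows parted by semicolons, each of 7 numbers parted by spaces: the shift along the tool's x, y, z in mm, then the turn, a rotation vector about the tool's x, y, z in degrees, then the opening, from 0 (shut) to 1 (fully open). A call has 1 to 10 rows; each row is the pose to reach, as a shift and turn from the pose commanded when the call began, along the tool's axes at that moment; what a row does not reach only later rows make up. A row lasts 1/12 s, in which the tool goes at most 41.7 mm and 7.16 degrees, less where a joint would pass 70% of its speed; a pose out of reach is approached as far as the arm can. A call with a gripper value outside its range is refused whole. The fingers move at their own pace and stop on an object; "newtons" is the grip in N (left out, the last holds). Time passes only in rows, so rows that repeat a pose let the fingers close. It gives the time, the measured TCP pose, the force and the opening at its end, in the units of the state.
- bot.read_state(): the state, without advancing time (a new reading comes with each control period).
- bot.read_camera(name): name is "scene" or "side" or "wrist"; returns (picture, depth): 480x640x3 uint8, blue, green, red; 480x640 float32, m along the optical axis (not along the pixel's ray), 0 where there is no reading.
- bot.camera_params(name): a dict with "fov_y" (degrees; the focal length in pixels is half the picture's height over the tangent of half this angle, whatever the lens; pixels are square), "cx", "cy" (the principal point, pixels), "xyz" and "rotation" of the camera in the world; the wrist camera has in their place "T_tool_cam" (4x4, takes a point from camera to tool coordinates, whose origin is the TCP and whose axes are the flange's). Camera axes: x right, y up, looking along -z (the intrinsics and any distortion apply to the point x, -y, -z); pixel columns grow to the right and rows downward; lengths in m; the calibration is good to about 2 mm. A picture is of the moment at which its call begins: read the wrist's pose just before it. camera_params takes no time and is no camera call.
- bot.finish_job(): hands the job in, once; it reports no verdict.
The state is a dict: "time": time; "q": joint angles; "joint_vel": joint speeds; "joint_torque": joint torques, N m; "tool_pos": TCP position; "tcp_rot": TCP orientation; "wrist_force": force on the tool from outside, world axes, zero at the start; "torque": the same for the moment, N m; "width": opening from 0.0 (shut) to 1.0 (fully open).
Only numpy, scipy, OpenCV 4.12 (cv2) and the standard library are available. Lean on these libraries where they do the work, as an engineer would, in place of code of your own. Each camera call takes 0.05 s, during which the arm holds its last target.

## Task

The lifting rack is loaded with hexagon tiles, so with the lever still locked turn the black stop selector until its pointer clicks in at the blue hexagon mark. Then flip the red safety catch out from under the lever, all the way over, and pull the long lever down until it meets the stop. Finish while still holding the lever down there, with the rack raised and its tiles standing in their slots; leave the loose tiles, the whetting block and the funnel on the table where they are.

Things in the scene. Friction and masses are not known exactly. Their poses are not given: they have to be found in the camera images.
- machine: The lever lift, an iron machine on the green table (base plate 225 x 485 x 12 mm). Origin on the table top below the lever's pivot. y runs along the machine from the handle end (-y) to the sorting box with the rack (+y); selector and red catch are on its -x side; z up. Position and yaw change from run to run; offsets 'of the machine' are in this frame. Highest at rest: handle end, z 240 mm.
- selector_grip (a point): Centre of the black bar knob, on its vertical axis, at (-72, -92, 152) mm of the machine. Bar 52 long, 14 wide, 28 mm tall (z 138 to 166); pinch its 14 mm width. Brass dial below at z 122, lever bar 66 mm beside the axis (top z 173). White line and nose show the pointer end; its direction in the machine's xy plane is 240 degrees minus the joint value, counterclockwise from +x.
- selector (a joint): Turn of the selector, rad, growing clockwise seen from above. Sprung detents: 0 white round mark, 0.698 red square, 1.396 blue hexagon (wanted), 2.094 green bar; end stops at -0.10 and 2.20. Starts at the white or the red mark. Let go, it jumps into the nearest detent; it takes about 0.1 N m to turn. Each position puts a stop bolt of another height under the lever.
- mark_blue (a point): Centre of the blue hexagon mark (17 mm across) on the brass dial, 51 mm from the selector's axis, on top of the dial.
- catch_tab (a point): Middle of the upright thumb tab of the red safety catch: 18 mm (machine x) by 14 mm (machine y), top 18 mm above and underside 27 mm below this point while locked. When locked it is at (-57, -210, 180) mm of the machine, its middle 51 mm from the lever's side. The catch's head stands under the lever and blocks it.
- catch_pivot (a point): Hinge of the catch, axis along the machine's y, at (-16, -210, 100) mm of the machine.
- catch (a joint): Angle of the catch, rad: 0 locked (head under the lever), grows as the tab goes over towards machine -x and down; 1.4 at its stop. Slightly stiff pivot: it stays locked by itself, takes under 0.5 N at the tab to move, and beyond about 0.4 rad it falls over to its stop and stays there.
- lever_grip (a point): Point on the axis of the lever's round wooden handle (24 mm thick, 110 mm long, from 55 mm nearer the pivot to 55 mm beyond), 290 mm from the pivot. At rest at (0, -279, 210) mm of the machine.
- lever_pivot (a point): Pivot of the lever, axis along the machine's x, at (0, 0, 130) mm of the machine. At rest the lever rises 16 degrees (0.279 rad) from here to the handle.
- lever (a joint): Angle of the lever, rad: 0 at rest (handle up), grows as the handle is pulled down. The catch blocks it at about 0.01 to 0.02. It meets the stop bolt at 0.244 (white mark), 0.349 (red), 0.454 (blue), 0.559 (green). The rack's weight takes about 6 to 12 N at the handle to hold up; let go, the lever rises back.
- rack_floor (a point): Middle of the floor of the slotted rack inside the sorting box (130 x 99 mm, slots 15 mm wide and 41 mm deep along machine x), at (0, 155, 127) mm of the machine at rest; rises 67 mm when the lever is on the blue stop. Axes as the machine's.
- rack (a joint): Height of the rack above its rest, m; linked to the lever.
- hex_a_mid (a point): Centre of a blue hexagon tile (100 mm across flats, 12 mm thick) standing on edge in the rack, 50 mm above the rack floor.
- hex_b_mid (a point): The same, second tile.
- hex_c_mid (a point): The same, third tile.
- square_a_mid (a point): Centre of a rust-red glazed square tile, 100 x 100 x 12 mm, flat on the table. Leave alone.
- square_b_mid (a point): A second such tile. Leave alone.
- whetstone_mid (a point): Centre of the grey whetting block, 150 x 50 x 26 mm. Leave alone.
- funnel_mid (a point): Centre of the tin funnel, 85 mm tall, 80 mm mouth down on the table. Leave alone.
There are look-alikes about, which are no part of the job. What is shaped like the part that bears hex_b_mid but turquoise is not meant.

How it is judged:
By the outcome, as a careful person would: the job done as asked, in the order asked, and still so for the second after the job is handed in, while the arm keeps its last pose, push and grip.
It also fails if it takes over 66 s, if anything falls off the work surface, if the arm or the gripper's body presses on something with over 40 N, if the wrist force passes 120 N, or if a joint passes its speed limit or range.

## Working session

There is one attempt and no reset: what is moved stays moved. The work goes in short steps, Python scripts to look and compute and a tool call to move; the robot and the scene stay as the last step left them, time stands still between calls to the robot, and variables do not carry over. Pictures are saved under pics/ and viewed, and the job is handed in when it is done.

Besides the shell and the picture viewer there is one more tool, called after "Request:" as a command line: name --argument value ..., lists and objects as JSON in quotes. arm_command: Moves the arm, as the interface text tells. Its arguments: {"type":"object","properties":{"targets":{"type":"string"},"newtons":{"type":"number"}},"required":["targets"]}

```bash
ls; mkdir -p pics; python3 - <<'E'
from workcell import bot
import cv2,numpy as np
print(bot.read_state())
for n in ["scene","side"]:
    p,d=bot.read_camera(n); cv2.imwrite(f"pics/{n}0.png",p); np.save(f"pics/{n}0.npy",d)
    print(n,bot.camera_params(n))
print(bot.camera_params("wrist"))
E
```

```text
pics
{'time': 0.0, 'q': array([-3.69104293e-02,  2.64745888e-01,  1.60541841e+00,  1.62400685e-05,
        1.27369793e+00, -3.69294599e-02]), 'joint_vel': array([ 3.98727239e-04, -1.08109391e-05,  2.08390515e-03, -1.05240228e-03,
       -1.80433331e-03, -1.08792049e-03]), 'joint_torque': array([ 6.10465631e-04, -5.15121067e+01, -3.67308676e+01, -4.07824507e-05,
        1.31324201e-02,  1.46811578e-05]), 'tool_pos': array([6.74247266e-01, 2.43103055e-05, 2.29942947e-01]), 'tcp_rot': array([-2.22024162, -2.22027328,  0.00240694]), 'wrist_force': array([ 0.48468194, -0.14402564,  0.42377949]), 'torque': array([ 0.02227801, -0.03288929, -0.06113877]), 'width': 1.0012046678868165}
scene {'fov_y': 49.91423867566552, 'cx': 323.3601048095649, 'cy': 238.91962056046032, 'xyz': array([1.0622651 , 0.43398369, 1.18125507]), 'rotation': array([0.30063409, 0.64160805, 2.1826545 ])}
side {'fov_y': 55.81116113813001, 'cx': 316.6017774618107, 'cy': 244.21070075764493, 'xyz': array([0.12904741, 0.81694362, 0.71485196]), 'rotation': array([ 0.33239393, -1.28718482, -2.34977603])}
{'fov_y': 69.86802286412656, 'cx': 317.18302830180033, 'cy': 241.8265160326386, 'T_tool_cam': array([[ 1.31627269e-03,  9.51455187e-01,  3.07784493e-01,
         8.01743507e-02],
       [ 9.99999109e-01, -1.18346802e-03, -6.18142652e-04,
        -7.56186618e-05],
       [-2.23881927e-04,  3.07785032e-01, -9.51455897e-01,
        -1.42003490e-01],
       [ 0.00000000e+00,  0.00000000e+00,  0.00000000e+00,
         1.00000000e+00]])}
```

View pics/scene0.png

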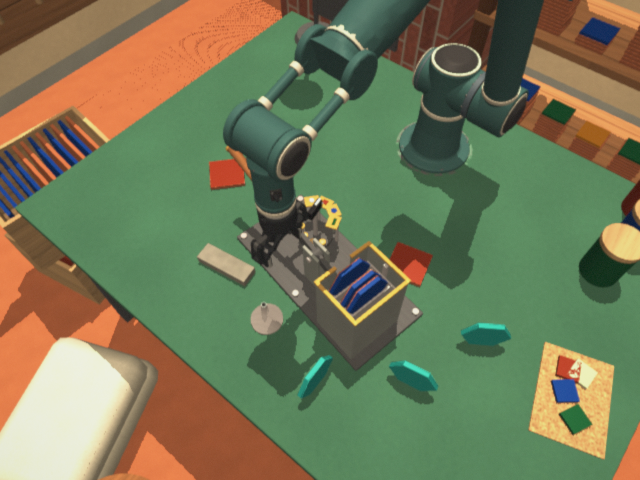

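View pics/side0.png

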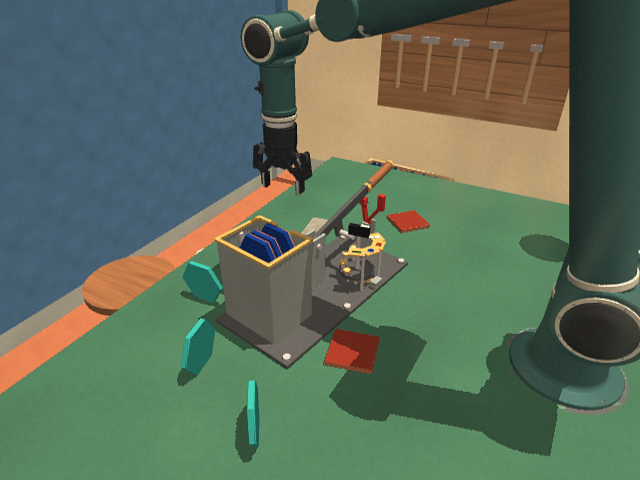

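```bash
cat > h.py <<'E'
import numpy as np,cv2
from scipy.spatial.transform import Rotation as R
from workcell import bot
def T_cam(n,st=None):
    c=bot.camera_params(n)
    T=np.eye(4)
    if n=="wrist":
        T[:3,:3]=R.from_rotvec(st['tcp_rot']).as_matrix();T[:3,3]=st['tool_pos'];T=T@c['T_tool_cam']
    else:
        T[:3,:3]=R.from_rotvec(c['rotation']).as_matrix();T[:3,3]=c['xyz']
    return T,c
def ray(T,c,u,v):
    f=240/np.tan(np.radians(c['fov_y']/2))
    r=np.array([(u-c['cx'])/f,-(v-c['cy'])/f,-1])
    return T[:3,3],T[:3,:3]@r
def atz(T,c,u,v,z):
    o,r=ray(T,c,u,v); return o+r*(z-o[2])/r[2]
def atd(T,c,u,v,d):
    o,r=ray(T,c,u,v); return o+r*d
def proj(T,c,p):
    f=240/np.tan(np.radians(c['fov_y']/2))
    q=np.linalg.inv(T)@np.append(p,1); return c['cx']+f*q[0]/-q[2], c['cy']-f*q[1]/-q[2]
def crop(src,dst,x0,y0,x1,y1,s):
    p=cv2.imread(src) if isinstance(src,str) else src
    cv2.imwrite(dst,cv2.resize(p[y0:y1,x0:x1],None,fx=s,fy=s,interpolation=cv2.INTER_CUBIC))
E
python3 - <<'E'
from h import *
crop("pics/scene0.png","pics/sc_crop.png",220,170,440,380,3.5 if 0 else 2.8)
crop("pics/side0.png","pics/si_crop.png",210,150,420,370,2.7)
E
```

```text
(no output)
```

View pics/sc_crop.png

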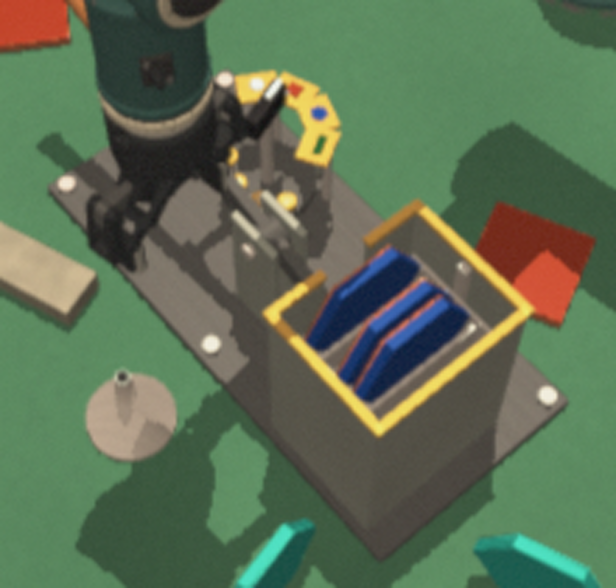

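View pics/si_crop.png

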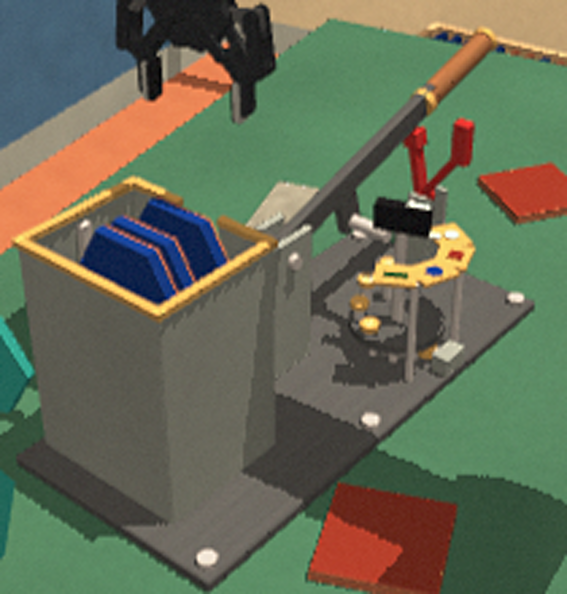

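```bash
python3 - <<'E'
from h import *
T,c=T_cam("scene")
S=np.array([[237.9,236.8],[356,369.3],[422.5,313.6]])
P=[atz(T,c,*s,.012) for s in S]; print("scene L,B,R",np.round(P,4))
for a,b in ((0,1),(1,2)): v=P[b]-P[a];print(np.linalg.norm(v),np.degrees(np.arctan2(v[1],v[0])))
d=np.load("pics/scene0.npy")
print(atd(T,c,422,313,d[312,420]),d[312,420])
# blue mark scene
print("blue", atz(T,c,220+319/2.8,170+113/2.8,.123),"red",atz(T,c,220+294/2.8,170+90/2.8,.123),"green",atz(T,c,220+319/2.8,170+146/2.8,.123),"white",atz(T,c,220+257/2.8,170+85/2.8,.123))
T,c=T_cam("side")
S=np.array([[216.7,319.6],[288.5,368.5],[407.4,263]])
P=[atz(T,c,*s,.012) for s in S]; print("side",np.round(P,4))
for a,b in ((0,1),(1,2)): v=P[b]-P[a];print(np.linalg.norm(v),np.degrees(np.arctan2(v[1],v[0])))
q=lambda x,y:(210+x/2.7,150+y/2.7)
print("blue", atz(T,c,*q(434,272),.123),"red",atz(T,c,*q(456,255),.123),"green",atz(T,c,*q(396,274),.123),"white",atz(T,c,*q(450,235),.123))
d=np.load("pics/side0.npy")
for n,p in dict(handle_end=(490,40),tab=(462,142),handle_mid=(460,70)).items():
    u,v=q(*p); print(n,atd(T,c,u,v,d[int(v),int(u)]))
E
```

```text
scene L,B,R [[ 0.6243 -0.2271  0.012 ]
 [ 0.7133  0.2423  0.012 ]
 [ 0.498   0.2839  0.012 ]]
0.4777541952400118 79.26180860740904
0.21928982570348324 169.07218808175125
[0.49703663 0.28193074 0.01122627] 1.2723718
blue [ 0.4550758  -0.03223384  0.123     ] red [ 0.4493213  -0.06607853  0.123     ] green [ 0.4833018  -0.00962044  0.123     ] white [ 0.46631988 -0.0959017   0.123     ]
side [[ 0.7065  0.2447  0.012 ]
 [ 0.486   0.2888  0.012 ]
 [ 0.4009 -0.182   0.012 ]]
0.2249390517695853 168.70656282836248
0.4784475408885369 -100.24034266188784
blue [ 0.45114064 -0.03074596  0.123     ] red [ 0.44482825 -0.06591136  0.123     ] green [ 0.47903017 -0.01169447  0.123     ] white [ 0.46274942 -0.09508312  0.123     ]
handle_end [ 0.51246216 -0.30006373  0.22989591]
tab [ 0.48467643 -0.16649847  0.18126445]
handle_mid [ 0.522728   -0.24816011  0.21497361]
```

```bash
python3 - <<'E'
from h import *
ax=np.array([-72,-92])/1000
m={k:ax+.051*np.array([np.cos(np.radians(a)),np.sin(np.radians(a))]) for k,a in dict(w=240,r=200,b=160,g=120).items()}
A=np.array([m['b'],m['r'],m['g'],m['w']]*2+[[0,-.331],[-.057,-.210]])
B=np.array([[.4551,-.0322],[.4493,-.0661],[.4833,-.0096],[.4663,-.0959],[.4511,-.0307],[.4448,-.0659],[.4790,-.0117],[.4627,-.0951],[.5125,-.3001],[.4847,-.1665]])
a=A-A.mean(0);b=B-B.mean(0)
t=np.arctan2((a[:,0]*b[:,1]-a[:,1]*b[:,0]).sum(),(a*b).sum())
Rm=np.array([[np.cos(t),-np.sin(t)],[np.sin(t),np.cos(t)]]);o=B.mean(0)-Rm@A.mean(0)
print(np.degrees(t),o);print(np.round((B-(A@Rm.T+o))*1000,1))
M=lambda x,y:np.round(Rm@np.array([x,y])/1000+o,4)
for n,p in dict(sel=(-72,-92),tab=(-57,-210),grip=(0,-279)).items(): print(n,M(*p),np.hypot(*M(*p)))
E
```

```text
-12.553003874951136 [0.58708915 0.01712629]
[[ 1.3 -2.6]
 [ 3.1 -2.5]
 [ 1.8 -1.2]
 [ 4.  -1.3]
 [-2.7 -1.1]
 [-1.4 -2.3]
 [-2.5 -3.3]
 [ 0.4 -0.5]
 [-2.6  5.9]
 [-1.1  9. ]]
sel [ 0.4968 -0.057 ] 0.5000592364910381
tab [ 0.4858 -0.1755] 0.5165286923298646
grip [ 0.5265 -0.2552] 0.5850891299622648
```

Request:
arm_command --targets "-10 -29 -25 0 0 3 0.6;-20 -58 -50 0 0 6 0.6;-30 -87 -75 0 0 9 0.6;-40 -116 -100 0 0 11 0.6;-50 -145 -125 0 0 11 0.6;-60 -174 -150 0 0 11 0.6;-60 -174 -150 0 0 11 0.6"

```text
time: 0.68
tool_pos: [0.4991, -0.0616, 0.3881]
tcp_rot: [2.42, 1.992, 0.007]
wrist_force: [0.5, -0.2, 0.6]
width: 0.603
```

```bash
python3 - <<'E'
from h import *
import pickle
s=bot.read_state();p,d=bot.read_camera("wrist");cv2.imwrite("pics/w1.png",p);np.save("pics/w1.npy",d);pickle.dump(s,open("pics/w1.pkl","wb"));print(s['tool_pos'],s['q'],s['time'],s['width'])
print(R.from_rotvec(s['tcp_rot']).as_matrix().round(3))
E
```

```text
[ 0.49907633 -0.06156573  0.38810987] [-1.71313625e-01 -1.30069870e-01  1.74022511e+00 -1.39225133e-03
  1.52290136e+00  2.23880192e-02] 0.6833 0.6033849483350138
[[ 0.192  0.981  0.008]
 [ 0.981 -0.192 -0.003]
 [-0.001  0.009 -1.   ]]
```

View pics/w1.png

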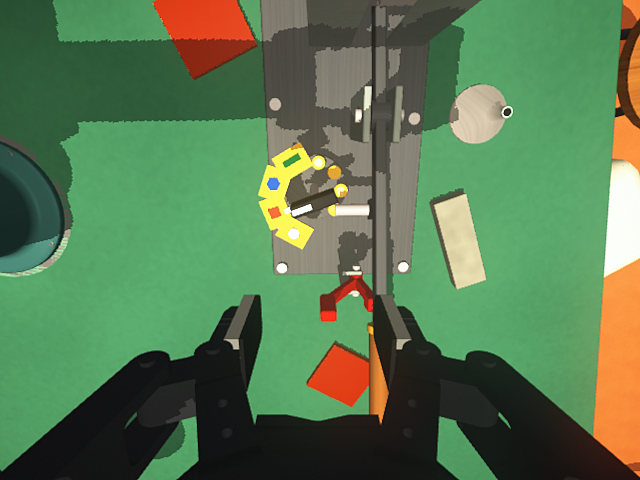

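```bash
python3 - <<'E'
from h import *
crop("pics/w1.png","pics/w1c.png",240,130,440,340,2.85)
E
```

```text
(no output)
```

View pics/w1c.png

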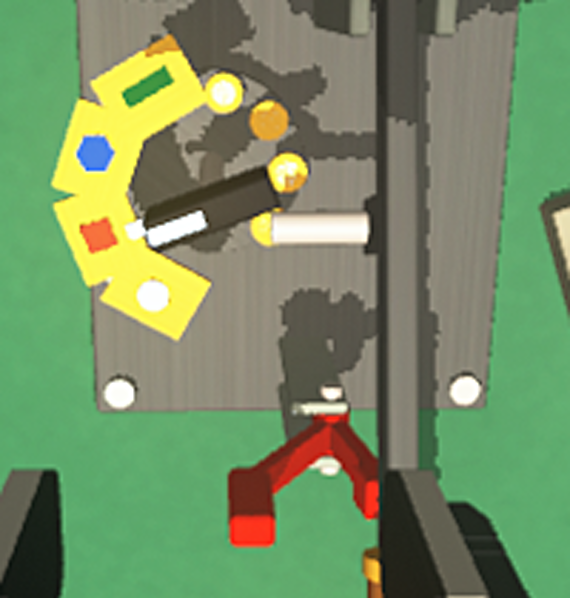

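```bash
cat > fit.py <<'E'
from h import *
def fit(A,B):
    a=A-A.mean(0);b=B-B.mean(0)
    t=np.arctan2((a[:,0]*b[:,1]-a[:,1]*b[:,0]).sum(),(a*b).sum())
    Rm=np.array([[np.cos(t),-np.sin(t)],[np.sin(t),np.cos(t)]]);return t,Rm,B.mean(0)-Rm@A.mean(0)
E
python3 - <<'E'
from fit import *
import pickle
s=pickle.load(open("pics/w1.pkl","rb"));T,c=T_cam("wrist",s);d=np.load("pics/w1.npy")
q=lambda x,y:(240+x/2.85,130+y/2.85)
ax=np.array([-72,-92])/1000
m={k:ax+.051*np.array([np.cos(np.radians(a)),np.sin(np.radians(a))]) for k,a in dict(w=240,r=200,b=160,g=120).items()}
pts=dict(b=((96,153),.123,m['b']),r=((98,235),.123,m['r']),g=((147,88),.123,m['g']),w=((153,295),.123,m['w']),
 tab=((252,530),.198,(-.057,-.210)),bar=((210,207),.166,ax))
A=[];B=[]
for k,(p,z,a) in pts.items():
    u,v=q(*p);w=atz(T,c,u,v,z);A.append(a);B.append(w[:2]);print(k,w.round(4),"depth:",atd(T,c,u,v,d[int(round(v)),int(round(u))]).round(4))
for p in ((99,408),(487,408)): print("plate",atz(T,c,*q(*p),.012))
A=np.array(A);B=np.array(B);t,Rm,o=fit(A,B);print(np.degrees(t),o);print(((B-A@Rm.T-o)*1000).round(1))
for n,p in dict(sel=(-72,-92),tab=(-57,-210),grip=(0,-279)).items(): print(n,(Rm@np.array(p)/1000+o).round(4))
E
```

```text
b [ 0.4547 -0.0322  0.123 ] depth: [ 0.4545 -0.0323  0.1218]
r [ 0.4476 -0.0662  0.123 ] depth: [ 0.4476 -0.0662  0.123 ]
g [ 0.481  -0.0106  0.123 ] depth: [ 0.481  -0.0106  0.1226]
w [ 0.4648 -0.0967  0.123 ] depth: [ 0.4648 -0.0968  0.1224]
tab [ 0.491  -0.1749  0.198 ] depth: [ 0.491  -0.1754  0.1971]
bar [ 0.4983 -0.0549  0.166 ] depth: [ 0.4983 -0.0549  0.166 ]
plate [ 0.40709584 -0.18779799  0.012     ]
plate [ 0.62554833 -0.2311869   0.012     ]
-10.368048591217986 [0.58545482 0.02036675]
[[ 0.6 -0.8]
 [-0.2 -0.5]
 [ 0.1 -1.4]
 [-0.2 -0.6]
 [-0.6  1.1]
 [ 0.3  2.2]]
sel [ 0.4981 -0.0572]
tab [ 0.4916 -0.1759]
grip [ 0.5352 -0.2541]
```

```bash
python3 - <<'E'
from fit import *
import pickle
s=pickle.load(open("pics/w1.pkl","rb"));T,c=T_cam("wrist",s);d=np.load("pics/w1.npy")
t=np.radians(-10.4);Rm=np.array([[np.cos(t),-np.sin(t)],[np.sin(t),np.cos(t)]]);o=np.array([.5855,.0204])
for p in ((262,228),(280,228),(320,228),(360,228),(285,172),(268,120),(400,200),(330,455),(370,490),(345,425),(265,480),(252,540)):
    u,v=240+p[0]/2.85,130+p[1]/2.85
    w=atd(T,c,u,v,d[int(round(v)),int(round(u))]); print(p,(Rm.T@(w[:2]-o)*1000).round(),(w[2]*1000).round())
E
```

```text
(262, 228) [ -48. -118.] 80.0
(280, 228) [ -43. -108.] 122.0
(320, 228) [ -25. -109.] 121.0
(360, 228) [  -8. -109.] 120.0
(285, 172) [-37. -93.] 70.0
(268, 120) [-45. -70.] 61.0
(400, 200) [ -1. -88.] 168.0
(330, 455) [ -17. -222.] 108.0
(370, 490) [  -9. -206.] 173.0
(345, 425) [ -11. -203.] 114.0
(265, 480) [ -51. -205.] 166.0
(252, 540) [ -58. -214.] 197.0
```

Request:
arm_command --targets "1 0 0 0 0 -7 0.6;2 0 0 0 0 -14 0.6;3 -1 0 0 0 -21 0.6;4 -1 0 0 0 -28 0.6;5 -2 0 0 0 -35 0.6;5 -2 0 0 0 -42 0.6;5 -2 0 0 0 -49 0.6;5 -2 0 0 0 -56 0.6;5 -2 0 0 0 -63 0.6;5 -2 0 0 0 -70 0.6"

```text
time: 1.57
tool_pos: [0.5002, -0.0542, 0.3789]
tcp_rot: [-0.829, -3.027, 0.0]
wrist_force: [0.4, 0.4, -0.4]
width: 0.599
```

Request:
arm_command --targets "0 0 0 0 0 -7 0.6;0 0 0 0 0 -14 0.6;0 0 0 0 0 -21 0.6;0 0 0 0 0 -28 0.6;0 0 0 0 0 -35 0.6;0 0 0 0 0 -40 0.6;0 0 0 0 0 -40 0.6;0 0 0 0 0 -40 0.6"

```text
time: 2.23
tool_pos: [0.5001, -0.0544, 0.3795]
tcp_rot: [0.243, -3.13, -0.001]
wrist_force: [-0.4, -0.3, 0.5]
width: 0.6
```

```bash
python3 - <<'E'
from h import *
s=bot.read_state();print(s['tool_pos'],s['q'],s['time'],s['width'])
M=R.from_rotvec(s['tcp_rot']).as_matrix();print(M.round(4),np.degrees(np.arctan2(M[1,0],M[0,0])))
print("delta tool mm",M.T@(np.array([.498,-.0565,.138])-s['tool_pos'])*1000)
E
```

```text
[ 0.50011344 -0.05438046  0.37951196] [-1.57963184e-01 -1.21145233e-01  1.74749635e+00  1.95764111e-04
  1.51792394e+00 -1.88363572e+00] 2.2333 0.5997433808885422
[[-9.880e-01 -1.542e-01 -2.600e-03]
 [-1.542e-01  9.880e-01  6.000e-04]
 [ 2.500e-03  1.000e-03 -1.000e+00]] -171.12678265319047
delta tool mm [  1.81321033  -2.01247543 241.5153206 ]
```

Request:
arm_command --targets "1 -1 35 0 0 0 0.6;2 -2 70 0 0 0 0.6;2 -2 105 0 0 0 0.6;2 -2 140 0 0 0 0.6;2 -2 165 0 0 0 0.6;2 -2 190 0 0 0 0.6;2 -2 190 0 0 0 0.6"

```text
time: 2.82
tool_pos: [0.4939, -0.0561, 0.1845]
tcp_rot: [0.242, -3.121, -0.005]
wrist_force: [-1.7, -0.1, -1.1]
width: 0.6
```

```bash
python3 - <<'E'
from h import *
s=bot.read_state();print(s['tool_pos'],s['time'],s['width'])
p,d=bot.read_camera("wrist");cv2.imwrite("pics/w2.png",p)
E
```

```text
[ 0.49385411 -0.05610357  0.18449371] 2.8167 0.5996688463901737
```

View pics/w2.png

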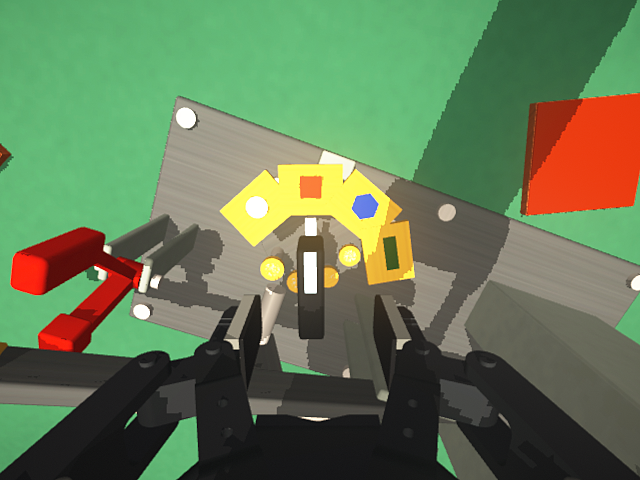

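Request:
arm_command --targets "0 0 15 0 0 0 0.6;0 0 30 0 0 0 0.6;0 0 45 0 0 0 0.6;0 0 50 0 0 0 0.6;0 0 50 0 0 0 0.6"

```text
time: 3.28
tool_pos: [0.4984, -0.0569, 0.1414]
tcp_rot: [0.245, -3.131, -0.0]
wrist_force: [0.1, 0.0, 0.2]
width: 0.603
```

Request:
arm_command --newtons 40 --targets "0 0 2 0 0 0 0.3;0 0 2 0 0 0 0.0;0 0 2 0 0 0 0.0;0 0 2 0 0 0 0.0;0 0 2 0 0 0 0.0;0 0 2 0 0 0 0.0;0 0 2 0 0 0 0.0"

```text
time: 3.87
tool_pos: [0.4996, -0.0586, 0.1409]
tcp_rot: [-0.247, 3.129, -0.005]
wrist_force: [0.9, -5.2, 1.4]
width: 0.155
```

Request:
arm_command --targets "0 -1 0 0 0 5 0;0 -1 0 0 0 10 0;0 -1 0 0 0 15 0;0 -1 0 0 0 20 0;0 -1 0 0 0 25 0;0 -1 0 0 0 30 0;0 -1 0 0 0 35 0;0 -1 0 0 0 40 0;0 -1 0 0 0 41 0;0 -1 0 0 0 41 0"

```text
time: 4.7
tool_pos: [0.4993, -0.0601, 0.1409]
tcp_rot: [0.866, 3.017, -0.005]
wrist_force: [-2.3, -7.0, 2.2]
width: 0.157
```

```bash
python3 - <<'E'
from h import *
s=bot.read_state();print(s['tool_pos'],s['time'],s['width'],s['torque'])
M=R.from_rotvec(s['tcp_rot']).as_matrix();print(np.degrees(np.arctan2(M[1,0],M[0,0])))
p,d=bot.read_camera("wrist");cv2.imwrite("pics/w3.png",p)
E
```

```text
[ 0.49934007 -0.06007396  0.14087039] 4.7 0.1572360811002879 [-0.89272949  0.12650659  0.13201818]
147.98224450370753
```

View pics/w3.png

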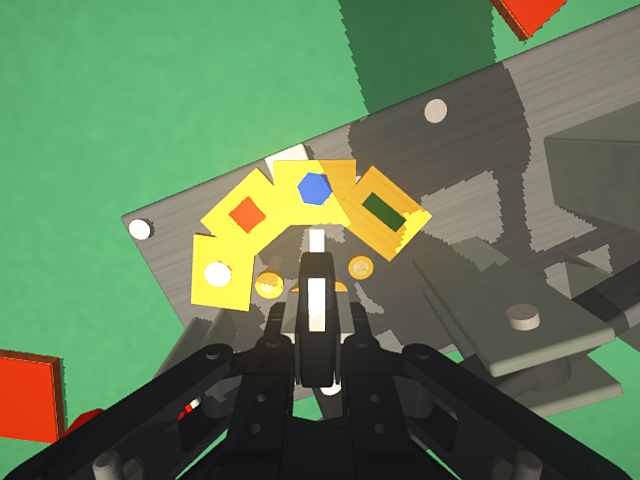

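Request:
arm_command --targets "0 0 0 0 0 0 0.3;0 0 0 0 0 0 0.6;0 0 0 0 0 0 0.6;0 0 0 0 0 0 0.6;0 0 0 0 0 0 0.6;0 0 -20 0 0 0 0.6;0 0 -55 0 0 0 0.6;0 0 -90 0 0 0 0.6;0 0 -120 0 0 0 0.6;0 0 -120 0 0 0 0.6"

```text
time: 5.58
tool_pos: [0.5026, -0.0585, 0.2671]
tcp_rot: [0.862, 3.008, 0.002]
wrist_force: [1.2, 0.6, 0.9]
width: 0.604
```

```bash
python3 - <<'E'
from h import *
s=bot.read_state();print(s['tool_pos'],s['time'],s['width'],s['torque'])
p,d=bot.read_camera("wrist");cv2.imwrite("pics/w4.png",p)
E
```

```text
[ 0.50256705 -0.05845194  0.26711892] 5.5833 0.6044308672085286 [-0.00856107 -0.01725529  0.06684629]
```

View pics/w4.png

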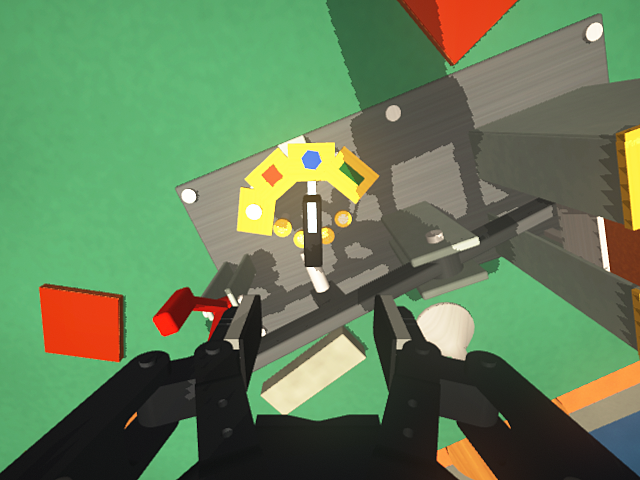

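Request:
arm_command --targets "-20 -24 0 0 0 -6 0.3;-40 -48 0 0 0 -12 0;-60 -72 0 0 0 -18 0;-78 -95 0 0 0 -21.6 0;-78 -95 0 0 0 -21.6 0;-78 -95 0 0 0 -21.6 0;-78 -95 0 0 0 -21.6 0"

```text
time: 6.22
tool_pos: [0.5135, -0.1793, 0.2578]
tcp_rot: [-0.287, -3.126, -0.002]
wrist_force: [1.0, 0.1, -0.7]
width: 0.0
```

```bash
cat > m.py <<'E'
from h import *
def show(s):
    t=np.radians(-10.4);Rm=np.array([[np.cos(t),-np.sin(t)],[np.sin(t),np.cos(t)]]);o=np.array([.5855,.0204])
    M=R.from_rotvec(s['tcp_rot']).as_matrix()
    print("t",s['time'],"mach",(Rm.T@(s['tool_pos'][:2]-o)*1000).round(1),"z",(s['tool_pos'][2]*1000).round(1),"xdir mach",np.degrees(np.arctan2(M[1,0],M[0,0]))+10.4,"tilt",M[:,2].round(3),"F",s['wrist_force'].round(1),"w",s['width'],"q6",s['q'][5])
E
python3 - <<'E'
from m import *
s=bot.read_state();show(s)
p,d=bot.read_camera("wrist");cv2.imwrite("pics/w5.png",p)
E
```

```text
t 6.2167 mach [ -34.8 -209.4] z 257.8 xdir mach 179.921748415504 tilt [-0.002  0.002 -1.   ] F [ 1.   0.1 -0.7] w 0.0004398446493715094 q6 -1.7701860017065139
```

View pics/w5.png

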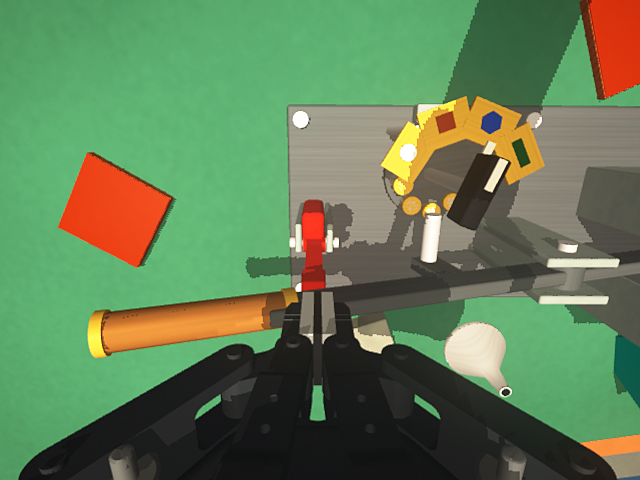

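```bash
python3 - <<'E'
from m import *
s=bot.read_state()
T,c=T_cam("wrist",s)
t=np.radians(-10.4);Rm=np.array([[np.cos(t),-np.sin(t)],[np.sin(t),np.cos(t)]]);o=np.array([.5855,.0204])
W=lambda x,y,z:np.append(Rm@np.array([x,y])/1000+o,z/1000)
for p in ((-57,-210,198),(-16,-210,100),(0,-210,175),(-72,-92,166),(0,-279,222),(0,-334,226)): print(p,np.round(proj(T,c,W(*p))))
th=1.4
print(np.round(proj(T,c,s['tool_pos'])))
crop("pics/w5.png","pics/w5c.png",260,170,380,320,4)
E
```

```text
(-57, -210, 198) [313. 229.]
(-16, -210, 100) [314. 243.]
(0, -210, 175) [314. 296.]
(-72, -92, 166) [486. 195.]
(0, -279, 222) [197. 332.]
(0, -334, 226) [101. 336.]
[314. 310.]
```

View pics/w5c.png

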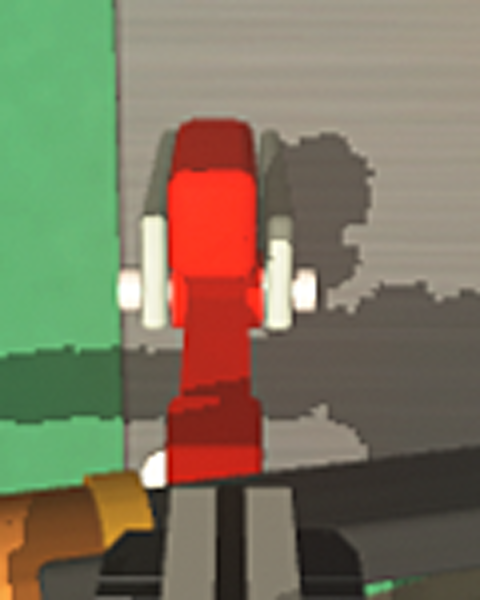

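Request:
arm_command --targets "0 0 25 0 0 0 0;0 0 50 0 0 0 0;0 0 65 0 0 0 0;0 0 77 0 0 0 0;0 0 79 0 0 0 0;0 0 79 0 0 0 0"

```text
time: 6.77
tool_pos: [0.5137, -0.1789, 0.1794]
tcp_rot: [-0.283, -3.127, -0.001]
wrist_force: [0.1, 0.2, -0.3]
width: 0.004
```

```bash
python3 - <<'E'
from m import *
s=bot.read_state();show(s)
p,d=bot.read_camera("wrist");cv2.imwrite("pics/w6.png",p)
crop("pics/w6.png","pics/w6c.png",200,150,440,330,3)
E
```

```text
t 6.7667 mach [ -34.6 -208.9] z 179.4 xdir mach 180.0554617984353 tilt [-0.002  0.001 -1.   ] F [ 0.1  0.2 -0.3] w 0.003870639855238087 q6 -1.7712081408943463
```

View pics/w6c.png

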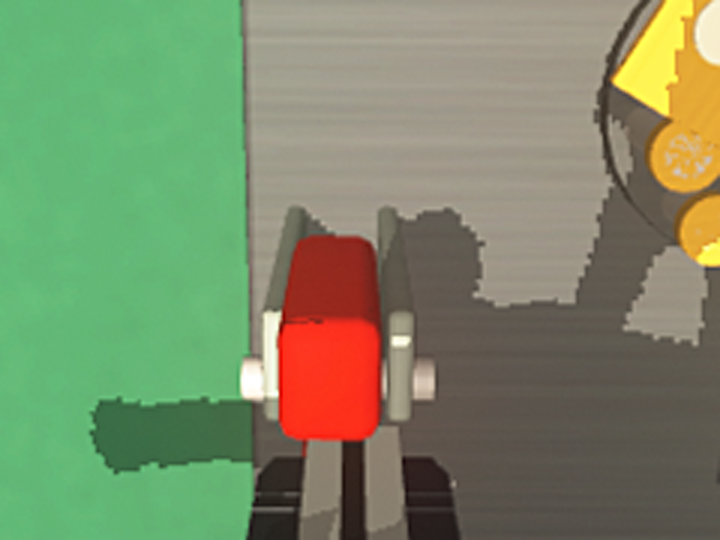

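Request:
arm_command --targets "10 0 0 0 0 0 0;20 0 3 0 0 0 0;30 0 7 0 0 0 0;40 0 12 0 0 0 0;50 0 18 0 0 0 0;60 0 25 0 0 0 0;60 0 25 0 0 0 0;60 0 25 0 0 0 0;60 0 25 0 0 0 0"

```text
time: 7.57
tool_pos: [0.4554, -0.1692, 0.1557]
tcp_rot: [0.285, 3.128, -0.0]
wrist_force: [-0.4, 0.5, -0.7]
width: 0.001
```

```bash
python3 - <<'E'
from m import *
s=bot.read_state();show(s)
p,d=bot.read_camera("wrist");cv2.imwrite("pics/w7.png",p)
E
```

```text
t 7.5667 mach [ -93.7 -210. ] z 155.7 xdir mach 179.98109691379568 tilt [ 0.001 -0.    -1.   ] F [-0.4  0.5 -0.7] w 0.0009874172781814945 q6 -1.7960566832473448
```

View pics/w7.png

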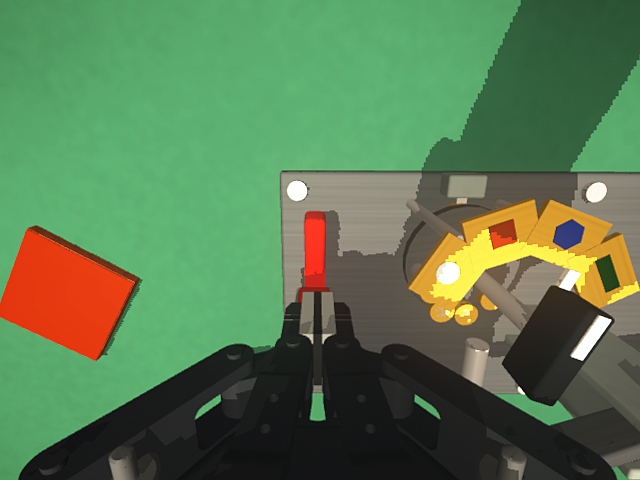

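Request:
arm_command --targets "0 0 -40 0 0 0 0;0 0 -80 0 0 7 0.3;0 0 -115 0 0 14 0.6;0 0 -145 0 0 21 0.6;-20 -10 -145 0 0 28 0.6;-40 -20 -145 0 0 35 0.6;-60 -30 -145 0 0 42 0.6;-80 -30 -145 0 0 49 0.6;-94 -30 -145 0 0 56 0.6;-94 -30 -145 0 0 63 0.6"

```text
time: 8.45
tool_pos: [0.5452, -0.2164, 0.3003]
tcp_rot: [1.884, 2.512, 0.001]
wrist_force: [-1.0, -0.3, 0.5]
width: 0.598
```

Request:
arm_command --targets "0 0 0 0 0 7 0.6;0 0 0 0 0 14 0.6;0 0 0 0 0 21 0.6;0 0 0 0 0 27 0.6;0 0 0 0 0 27 0.6;0 0 0 0 0 27 0.6"

```text
time: 8.95
tool_pos: [0.5429, -0.2157, 0.3006]
tcp_rot: [2.41, 2.014, 0.0]
wrist_force: [0.1, 0.4, 0.0]
width: 0.603
```

```bash
python3 - <<'E'
from m import *
s=bot.read_state();show(s)
p,d=bot.read_camera("wrist");cv2.imwrite("pics/w8.png",p);np.save("pics/w8.npy",d)
import pickle;pickle.dump(s,open("pics/w8.pkl","wb"))
p,d=bot.read_camera("side");cv2.imwrite("pics/side8.png",p);crop(p,"pics/side8c.png",230,150,450,330,3)
E
```

```text
t 8.95 mach [   0.7 -239.9] z 300.6 xdir mach 90.17507207540544 tilt [ 0.001 -0.    -1.   ] F [0.1 0.4 0. ] w 0.6025402131863387 q6 -0.24238379671261495
```

View pics/w8.png

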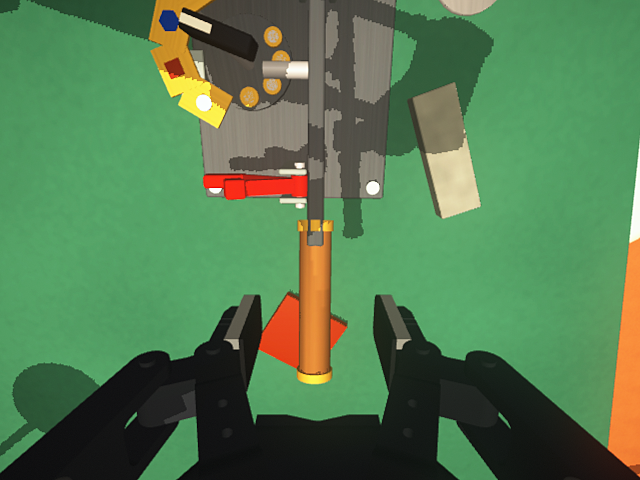

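View pics/side8c.png

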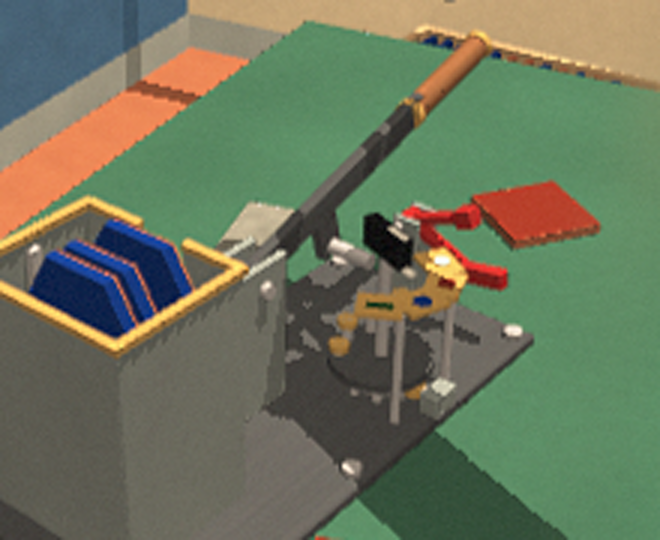

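```bash
python3 - <<'E'
from m import *
import pickle
s=pickle.load(open("pics/w8.pkl","rb"));T,c=T_cam("wrist",s);d=np.load("pics/w8.npy")
t=np.radians(-10.4);Rm=np.array([[np.cos(t),-np.sin(t)],[np.sin(t),np.cos(t)]]);o=np.array([.5855,.0204])
for u,v in ((212,181),(233,187),(250,186),(316,228),(315,260),(315,300),(315,340),(314,376)):
    w=atd(T,c,u,v,d[v,u]);print((u,v),(Rm.T@(w[:2]-o)*1000).round(1),(w[2]*1000).round(1))
W=lambda x,y,z:np.append(Rm@np.array([x,y])/1000+o,z/1000)
for th in (1.3,1.4):
  x,z=-41,98;print(th,proj(T,c,W(-16+x*np.cos(th)-z*np.sin(th),-210,100+z*np.cos(th)+x*np.sin(th))))
  x,z=-41,53;print(th,proj(T,c,W(-16+x*np.cos(th)-z*np.sin(th),-210,100+z*np.cos(th)+x*np.sin(th))))
E
```

```text
(212, 181) [-109.3 -210.3] 81.6
(233, 187) [ -75.2 -208.3] 133.5
(250, 186) [ -62. -209.] 122.3
(316, 228) [  -0.3 -225.5] 207.4
(315, 260) [  -0.9 -247.7] 212.9
(315, 300) [  -0.8 -275.7] 220.3
(315, 340) [  -0.7 -304. ] 227.7
(314, 376) [  -1.3 -329. ] 235.6
1.3 (np.float64(198.7458576278929), np.float64(181.39432731512935))
1.3 (np.float64(243.25528739558342), np.float64(179.97777942555066))
1.4 (np.float64(203.72827559297133), np.float64(180.0138482475119))
1.4 (np.float64(247.0293448790917), np.float64(179.22172411917845))
```

Request:
arm_command --targets "-8 -1 11 0 -6 0 0.6;-16 -1 22 0 -11 0 0.6;-22 -1 33 0 -16 0 0.6;-22 -1 33 0 -16 0 0.6;-28 -1 53 0 -16 0 0.6;-34 -1 73 0 -16 0 0.6;-39 -1 92 0 -16 0 0.6;-44 -1 110 0 -16 0 0.6;-44 -1 110 0 -16 0 0.6;-44 -1 110 0 -16 0 0.6"

```text
time: 9.88
tool_pos: [0.5327, -0.2587, 0.1898]
tcp_rot: [2.266, 1.888, -0.319]
wrist_force: [-0.1, -0.8, 0.4]
width: 0.6
```

```bash
python3 - <<'E'
from m import *
s=bot.read_state();show(s)
p,d=bot.read_camera("wrist");cv2.imwrite("pics/w9.png",p)
E
```

```text
t 9.8833 mach [  -1.5 -284.1] z 189.8 xdir mach 90.01650609411195 tilt [-0.052 -0.269 -0.962] F [-0.1 -0.8  0.4] w 0.5999991861631723 q6 -0.022323806518107864
```

View pics/w9.png

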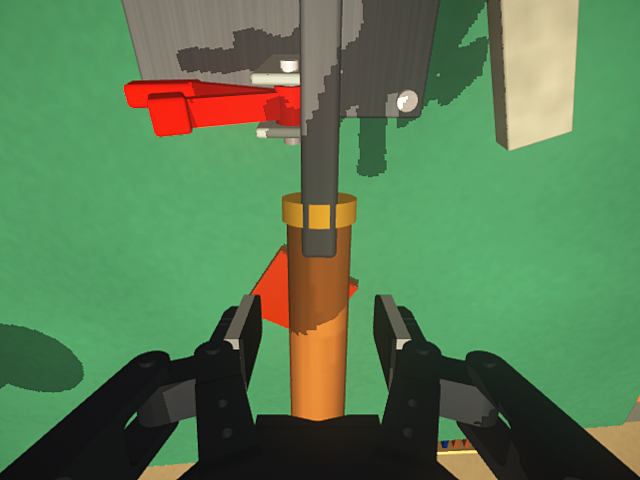

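Request:
arm_command --newtons 60 --targets "0 0 0 0 0 0 0.4;0 0 0 0 0 0 0;0 0 0 0 0 0 0;0 0 0 0 0 0 0;0 0 0 0 0 0 0;0 0 0 0 0 0 0"

```text
time: 10.43
tool_pos: [0.5331, -0.2585, 0.1927]
tcp_rot: [2.263, 1.885, -0.319]
wrist_force: [-5.6, 2.0, 6.3]
width: 0.256
```

Request:
arm_command --targets "0 0 0 0 0 0 0.5;0 0 0 0 0 0 0.5;0 0 5 0 0 0 0.5;0 0 5 0 0 0 0.5;0 0 5 0 0 0 0;0 0 5 0 0 0 0;0 0 5 0 0 0 0;0 0 5 0 0 0 0;0 0 5 0 0 0 0"

```text
time: 11.18
tool_pos: [0.5329, -0.2598, 0.1852]
tcp_rot: [2.264, 1.886, -0.319]
wrist_force: [-2.4, 1.6, -0.3]
width: 0.264
```

Request:
arm_command --targets "0.8 0 7.6 0 1.5 0 0;1.7 0 15.1 0 3 0 0;2.9 0 22.6 0 4.5 0 0;4.3 0 30.1 0 6 0 0;5.8 0 37.5 0 7.5 0 0;7.6 0 44.9 0 9 0 0;9.5 0 52.2 0 10.5 0 0;11.6 0 59.5 0 12 0 0;13.9 0 66.7 0 13.5 0 0;16.5 0 73.9 0 15 0 0"

```text
time: 12.02
tool_pos: [0.532, -0.2644, 0.111]
tcp_rot: [2.406, 2.004, -0.02]
wrist_force: [-5.3, 2.3, 8.5]
width: 0.265
```

```bash
python3 - <<'E'
from m import *
s=bot.read_state();show(s);print(s['torque'])
M=R.from_rotvec(s['tcp_rot']).as_matrix();z=M[:,2]
print("tilt deg",np.degrees(np.arctan2(z@np.array([.1805,.9836,0]),-z[2])))
E
```

```text
t 12.0167 mach [  -1.2 -289.7] z 111.0 xdir mach 90.00013377282372 tilt [-0.003 -0.016 -1.   ] F [-5.3  2.3  8.5] w 0.26518483363096823 q6 -0.3028780902535344
[ 0.36532724  0.77417216 -0.10287044]
tilt deg -0.9349856596088538
```

Request:
arm_command --targets "0.8 0 7.6 0 1.5 0 0;1.7 0 15.1 0 3 0 0;2.9 0 22.6 0 4.5 0 0;4.3 0 30.1 0 6 0 0;5.8 0 37.5 0 7.5 0 0;7.2 0 43.5 0 8.7 0 0;8.6 0 49 0 9.8 0 0;9.4 0 52 0 10.4 0 0;10.2 0 54.7 0 11 0 0;10.2 0 54.7 0 11 0 0"

```text
time: 12.85
tool_pos: [0.5337, -0.2554, 0.0555]
tcp_rot: [-2.322, -1.934, -0.203]
wrist_force: [-4.6, 1.6, 7.2]
width: 0.264
```

```bash
cat > chk.py <<'E'
from m import *
s=bot.read_state();show(s);print(s['torque'])
M=R.from_rotvec(s['tcp_rot']).as_matrix();z=M[:,2]
print("tilt deg",np.degrees(np.arctan2(z@np.array([.1805,.9836,0]),-z[2])))
g=s['tool_pos']-M[:,2]*.0256
r=g-np.array([.5855,.0204,.130]); yy=r@np.array([.1805,.9836,0]); print("lever angle from grip pt",.279-np.arctan2(r[2],-yy),np.hypot(r[2],yy))
E
python3 chk.py
```

```text
t 12.85 mach [  -1.2 -280.7] z 55.5 xdir mach 89.98463974021368 tilt [ 0.031  0.172 -0.985] F [-4.6  1.6  7.2] w 0.26350669595506504 q6 -0.5103392030640278
[0.33327875 0.53741203 0.04354592]
tilt deg 10.054142146806006
lever angle from grip pt 0.45004130824862204 0.28936168618708447
```

Request:
arm_command --targets "0.2 0 1 0 0.2 0 0;0.4 0 2 0 0.4 0 0;0.4 0 2 0 0.4 0 0;0.4 0 2 0 0.4 0 0"

```text
time: 13.18
tool_pos: [0.5337, -0.2552, 0.0548]
tcp_rot: [-2.318, -1.933, -0.21]
wrist_force: [-5.8, -0.0, 10.9]
width: 0.266
```

```bash
python3 chk.py
```

```text
t 13.1833 mach [  -1.2 -280.4] z 54.8 xdir mach 90.02930510168358 tilt [ 0.032  0.177 -0.984] F [-5.8 -0.  10.9] w 0.2664384709023349 q6 -0.5167932391153871
[0.27835261 0.99160409 0.07493573]
tilt deg 10.369460458159091
lever angle from grip pt 0.452571546555572 0.2893627204996064
```

Request:
arm_command --targets "0 0 1 0 0 0 0;0 0 2 0 0 0 0;0 0 3 0 0 0 0;0 0 3 0 0 0 0;0 0 3 0 0 0 0"

```text
time: 13.6
tool_pos: [0.5339, -0.255, 0.0536]
tcp_rot: [-2.318, -1.933, -0.21]
wrist_force: [-10.7, 0.7, 19.4]
width: 0.266
```

```bash
python3 chk.py
```

```text
t 13.6 mach [  -1.1 -280.2] z 53.6 xdir mach 90.05913597023137 tilt [ 0.032  0.177 -0.984] F [-10.7   0.7  19.4] w 0.2659193376948615 q6 -0.5172470449307258
[0.61184442 1.55136894 0.16879294]
tilt deg 10.353290186918132
lever angle from grip pt 0.4570008164656465 0.28936995053109776
```

Request:
arm_command --targets "0 -1 0 0 0 0 0;0 -1.5 0 0 0 0 0;0 -1.5 0 0 0 0 0;0 -1.5 0 0 0 0 0"

```text
time: 13.93
tool_pos: [0.5339, -0.2551, 0.0539]
tcp_rot: [-2.32, -1.935, -0.212]
wrist_force: [-7.4, 1.6, 18.1]
width: 0.266
```

```bash
python3 chk.py; python3 - <<'E'
from m import *
for n in ("scene","side","wrist"):
    p,d=bot.read_camera(n);cv2.imwrite(f"pics/{n}_f.png",p);np.save(f"pics/{n}_f.npy",d)
crop("pics/scene_f.png","pics/scene_fc.png",200,150,460,400,2.4)
crop("pics/side_f.png","pics/side_fc.png",200,140,460,340,3)
E
```

```text
t 13.9333 mach [  -1.  -280.3] z 53.9 xdir mach 90.05414004496335 tilt [ 0.035  0.176 -0.984] F [-7.4  1.6 18.1] w 0.2663871359466654 q6 -0.5183793799293764
[0.49067644 0.97496054 0.08353699]
tilt deg 10.324930242432218
lever angle from grip pt 0.4557989680738907 0.2893596891930069
```

View pics/scene_fc.png

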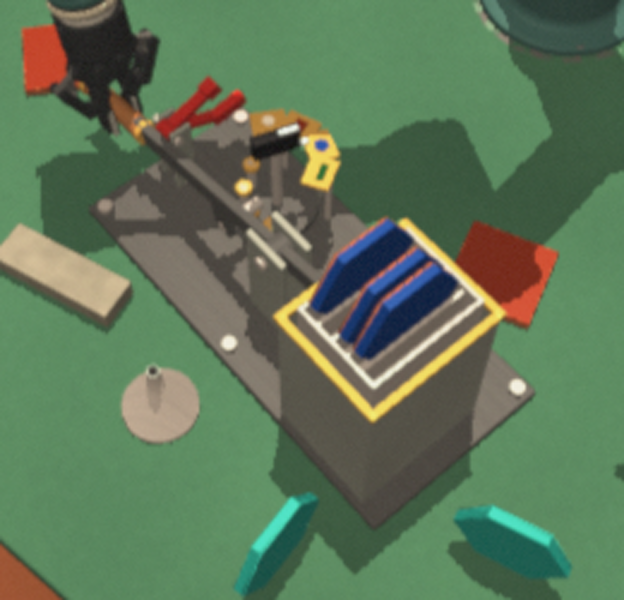

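View pics/side_fc.png

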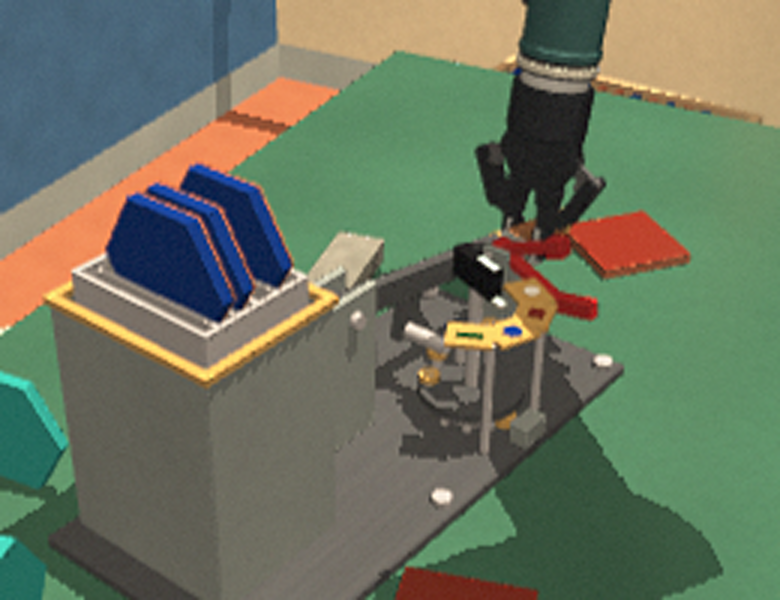

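View pics/wrist_f.png

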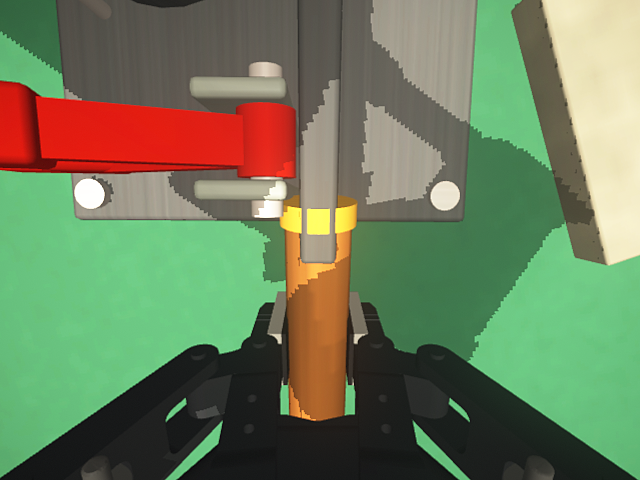

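```bash
python3 -c "
from workcell import bot
print(bot.finish_job())"
```

```text
the job is handed in; nothing more can be done
None
```

I set the selector from red to the blue hexagon with the lever still locked, then flipped the red catch over. I pulled the gripped lever down to the stop and handed the job in at about 14 s, still holding it.

- **Lever:** my last reading was about 0.456 rad against 0.454 for the blue stop. The upward force at the handle had risen from 7 N to 18 N, so the lever was resting on the stop.
- **Selector and catch:** the last pictures show the pointer on blue. The catch lies all the way over; its tab is where it should be at 1.4 rad.
- **Rack and loose things:** the rack is raised with all three blue tiles standing in their slots. The arm never touched the loose tiles, the whetting block or the funnel, and they look unmoved in the pictures.
- **Imperfections:** the first grip on the handle sat about 5 mm too high, so I opened and gripped again deeper. About 7 N of sideways force stayed on the grip at the end. No check failed or disagreed.

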